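# Seat a thread comb on a feed screw and check that it sits flat

## Task

Check the thread of the steel feed screw: take the coarse thread comb (blue handle) off its rack, lay it lengthwise on top of the screw near the middle with its teeth meshed fully into the thread grooves, upright and flat, and let go without dropping it. Then, with the empty closed fingers, press down lightly first on its green end pad and then on its red end pad, each for about half a second, to check that it does not rock, and leave it seated on the screw. Leave the orange-handled fine comb and the other things where they are.

Things in the scene. Friction and masses are not known exactly. Their poses are not given: they have to be found in the camera images.
- stand: fixed grey base plate, 210 x 84 x 12 mm, with two dark V-rests (52 mm high, 83 to 101 mm from the middle) that carry a fixed horizontal steel feed screw. Origin on the bench under the middle; x along the screw, z up. The screw lies up to 6 mm either way along its axis, differently every time and not reported: where the grooves are must be felt or seen.
- screw_axis (a point): point on the screw's axis over the middle of the stand, 45 mm above the bench (axes as the stand's; it does not follow the grooves). Right-hand trapezoidal thread: pitch 12 mm, crest radius 20.5 mm, root radius 15 mm, crests 5.6 mm wide, groove floors 4.2 mm, threaded to about 78 mm either side of the middle of the screw.
- comb_grip (a point): centre of the coarse comb's blue handle: 30 mm long (x), 16 mm thick (y), reaching 18 mm above and below this point. x along the comb, z up. Loose, about 0.3 kg. Under it a steel spine 120 mm long, 16 mm thick, its top 18 mm below this point. Fully meshed and upright this point is 114 mm above the bench; resting on the crests about 121 mm. Stays upright on the screw if let go upright.
- comb_foot (a point): middle of the coarse comb's lowest edges, 62 mm under its handle's centre. The foot, 30 mm wide, has 9 teeth (pitch 12, depth 6, tips 2.8 mm, roots 5.2 mm wide) on the 40 degree slopes of an inverted V that sits astride the screw, either way round. Tips rest on crests over two thirds of each pitch; elsewhere the flanks let it slide home once let go or pressed.
- pad_green: green press pad on the top of the comb's +x end, fixed to the comb, 24 x 16 x 3 mm; origin at the centre of its underside, 47 mm from the handle's centre along the comb's x and 18 mm below it; axes as the comb's
- pad_red: red press pad on the top of the comb's -x end, fixed to the comb, 24 x 16 x 3 mm; origin at the centre of its underside, 47 mm from the handle's centre along the comb's -x and 18 mm below it; axes as the comb's
- fine_comb_grip (a point): centre of the orange handle of the fine comb (8 mm pitch, does not fit), otherwise shaped like the coarse one but without pads; loose; stays on the rack
- rack: fixed wooden rack, 130 x 126 mm, on whose two rails with gabled ends the two combs ride, side by side 66 mm apart (33 mm either side of its x axis), along the rack's x; origin on the bench under its middle, rail ridges 34 mm high. Which comb is on which rail varies.
- bottle_mid (a point): middle of a loose brown reagent bottle, 42 mm wide, 71 mm high (point 35 mm up), a bystander
- dropper_mid (a point): middle of a loose black dropper bottle, 25 mm wide, 68 mm high (point 34 mm up), a bystander

How it is judged:
By the outcome, as a careful person would: the job done as asked, in the order asked, and still so for the second after the job is handed in, with the robot touching nothing.
It also fails if it takes over 61 s, if anything falls off the work surface, if the arm or the gripper's body presses on something with over 40 N, if the wrist force passes 120 N, or if a joint passes its speed limit or range.

## Robot

A 6-joint arm with a two-finger parallel gripper is mounted at the origin on a cart in front of the work surface, level with it; the furniture and walls round the work are solid. World frame = base frame: x ahead of the robot, y to its left, z up, the work surface at z = 0. Lengths are in m, angles in rad, forces in N, time in s.
With the tool pointing down it reaches from about 0.35 to 0.775 m from the base axis. Payload 7.3 kg.
Tool frame: the origin (TCP) lies at the very end of the fingers, on their centre line; the grasp point (between the pads) lies 19 mm behind it (robot.hold_point_z is the distance from the TCP to the grasp point, in m); z points along the fingers, y is the direction in which the jaws open and shut (so a half turn about z gives the same grasp; the last joint's range is limited). The gripper opens to 92 mm and grips with 3 to 60 N. Pads are 19 mm wide; open, the fingers measure 130 mm over their backs; the gripper's body (75 mm by 190 mm) begins 47 mm behind the grasp point.
Start: joints at [-1.3, 0.342, 1.524, -0, 1.275, -0.146], TCP at [0.213, -0.48, 0.227] pointing down, gripper open.
Joint ranges: [-2.53, 2.53], [-0.77, 2.02], [0.04, 2.7], [-1, 4.14], [0.28, 2.66], [-3.11, 3.11]. Speed limits (rad/s): [2.57, 2.57, 3.14, 3.14, 3.14, 3.14].

## Interface

Orientations are given as [roll, pitch, yaw] about the fixed x, y, z axes, in that order (R = Rz(yaw) Ry(pitch) Rx(roll)).
In Python, from cell import monitor, viewer, robot gives the robot as it stands.
- The arm moves only by the tool move_arm, never from a script. Its argument "deltas" is a list of rows, each an object of numbers: "x", "y", "z": the shift along the tool's x, y, z in m; "wx", "wy", "wz": the turn, a rotation vector about the tool's x, y, z in degrees; "hand": the opening, from 0 (shut) to 1 (fully open). In form: [{"x": .., "y": .., "z": .., "wx": .., "wy": .., "wz": .., "hand": ..}, ...]. A call has 1 to 8 rows; each row is the pose to reach, as a shift and turn from the pose commanded when the call began, along the tool's axes at that moment; what a row does not reach only later rows make up. A row lasts 1/8 s, in which the tool goes at most 62.5 mm and 10.7 degrees, less where a joint would pass 70% of its speed; a pose out of reach is approached as far as the arm can. A call with a gripper value outside its range is refused whole. The fingers move at their own pace and stop on an object; "grip_force" is the grip in N (left out, the last holds). Time passes only in rows, so rows that repeat a pose let the fingers close. It gives the time, the measured TCP pose, the force and the opening at its end, in the units of the state.
- monitor.observe(): the state, without advancing time (a new reading comes with each control period).
- viewer.read_camera(name): name is "scene" or "side" or "wrist"; returns the picture (480x640x3 uint8, red, green, blue); there is no depth.
- viewer.camera_params(name): a dict with "camera_matrix" (3x3 intrinsics, pixels), "R" (3x3) and "t" (3): a world point X has camera coordinates R X + t. Camera axes: x right, y down, z forward; pixel columns grow to the right and rows downward; lengths in m; the calibration is good to about 2 mm. A picture is of the moment at which its call begins: read the wrist's pose just before it. camera_params takes no time and is no camera call; for the wrist camera it gives the pose at the moment of the call.
- robot.hand_in(): hands the job in, once; it reports no verdict.
The state is a dict: "time": time; "qpos": joint angles; "qvel": joint speeds; "joint_efforts": joint torques, N m; "tool_pos": TCP position; "tool_rot": TCP orientation; "contact_force": force on the tool from outside, world axes, zero at the start; "torque": the same for the moment, N m; "opening": finger opening in m.
Only numpy, scipy, OpenCV 4.12 (cv2) and the standard library are available. Lean on these libraries where they do the work, as an engineer would, in place of code of your own. Each camera call takes 0.05 s, during which the arm holds its last target. There are 200 camera calls.

## Working session

There is one attempt and no reset: what is moved stays moved. The work goes in short steps, Python scripts to look and compute and a tool call to move; the robot and the scene stay as the last step left them, time stands still between calls to the robot, and variables do not carry over. Pictures are saved under pics/ and viewed, about 8 in all and at most 12, crops included, and the job is handed in when it is done.

Besides the shell and the picture viewer there is one more tool, called as name([rows], argument=value, ...), one row to a line, values as JSON. move_arm: Moves the arm, as the interface text tells. Its arguments: {"type":"object","properties":{"deltas":{"type":"array","items":{"type":"object","properties":{"x":{"type":"number"},"y":{"type":"number"},"z":{"type":"number"},"wx":{"type":"number"},"wy":{"type":"number"},"wz":{"type":"number"},"hand":{"type":"number"}}}},"grip_force":{"type":"number"}},"required":["deltas"]}

```bash
ls; mkdir -p pics
python3 - <<'E'
from cell import monitor, viewer, robot
import cv2,numpy as np
s=monitor.observe();print(s)
for n in("scene","side"):
    im=viewer.read_camera(n);cv2.imwrite(f"pics/{n}0.png",im[:,:,::-1])
    p=viewer.camera_params(n);print(n,p["camera_matrix"],p["R"],p["t"])
E
```

```text
pics
{'time': 0.0, 'qpos': array([-1.29999519e+00,  3.42753945e-01,  1.52501041e+00, -1.61975099e-05,
        1.27537810e+00, -1.45975643e-01]), 'qvel': array([-0.00132511,  0.00073322,  0.00030068,  0.00049921,  0.00022492,
       -0.00013953]), 'joint_efforts': array([ 9.98138858e-04, -4.31250143e+01, -2.44216973e+01,  7.18521327e-02,
        5.60707622e-02, -1.23566715e-04]), 'tool_pos': array([ 0.21244772, -0.47965881,  0.22603106]), 'tool_rot': array([-3.14005709e+00, -2.10106340e-04,  4.16781347e-01]), 'contact_force': array([-0.08778762,  0.88479334,  0.18061507]), 'torque': array([0.03121634, 0.05514528, 0.01748136]), 'opening': 0.09219737467143697}
scene [[460.1647009    0.         318.30927748]
 [  0.         460.1647009  238.5394598 ]
 [  0.           0.           1.        ]] [[-0.56018931 -0.82835696  0.00356095]
 [-0.52432505  0.3512484  -0.77569827]
 [ 0.64130428 -0.43640497 -0.6310939 ]] [0.28042556 0.31573791 0.61431956]
side [[581.1146284    0.         322.42881928]
 [  0.         581.1146284  226.85358396]
 [  0.           0.           1.        ]] [[ 9.99671345e-01  2.56356978e-02 -1.16519010e-04]
 [ 1.42377779e-02 -5.58974452e-01 -8.29062632e-01]
 [-2.13187303e-02  8.28788497e-01 -5.59155738e-01]] [-0.49463974  0.08542001  1.21694765]
```

View pics/scene0.png

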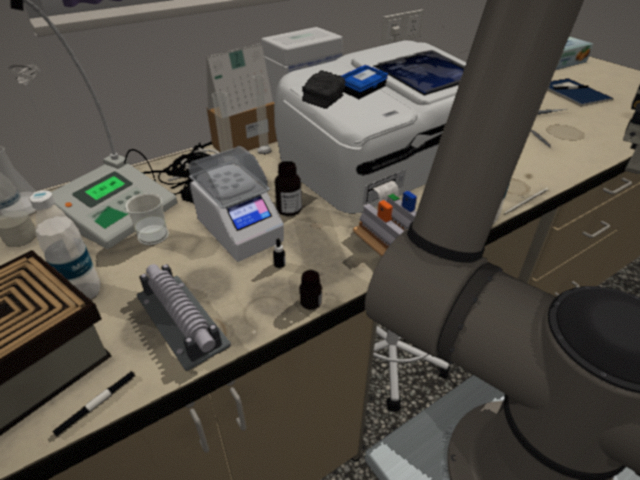

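View pics/side0.png

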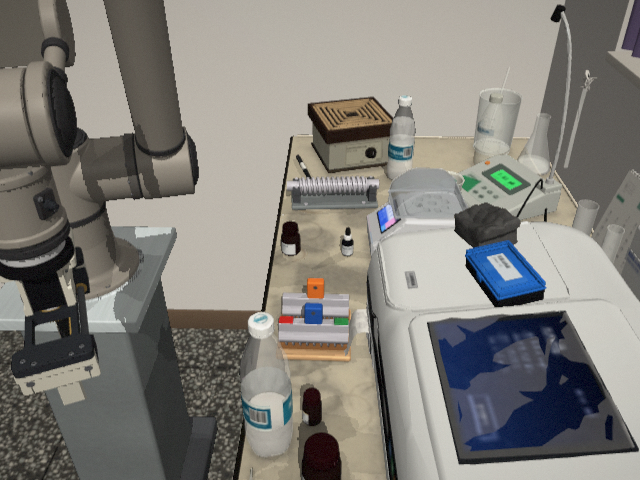

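The side view shows the blue comb at about (313,313), with red at (287,321) and green at (340,322). The orange comb is behind it at (315,288), and the screw runs from (288,188) to (378,182). The scene view shows blue at (409,201), orange at (385,211) and the screw from (152,270) to (210,340).

```bash
cat > h.py <<'E'
from cell import monitor, viewer, robot
import cv2,numpy as np
from scipy.spatial.transform import Rotation as Ro
def ray(p,uv):
    d=np.linalg.inv(p["camera_matrix"])@np.array([uv[0],uv[1],1.]);R=np.array(p["R"])
    return -R.T@np.array(p["t"]),R.T@d
def onz(p,uv,z):
    c,d=ray(p,uv);return c+d*(z-c[2])/d[2]
def tri(p1,a,p2,b):
    c1,d1=ray(p1,a);c2,d2=ray(p2,b)
    s=np.linalg.lstsq(np.c_[d1,-d2],c2-c1,rcond=None)[0]
    q1=c1+d1*s[0];q2=c2+d2*s[1];return (q1+q2)/2,np.linalg.norm(q1-q2)
def proj(p,X):
    x=np.array(p["camera_matrix"])@(np.array(p["R"])@np.array(X)+p["t"]);return x[:2]/x[2]
def blobs(im,col,roi,mn=8):
    hsv=cv2.cvtColor(im,cv2.COLOR_RGB2HSV)
    H={"blue":(100,125),"orange":(8,18),"green":(50,85),"red":(172,180)}[col]
    m=cv2.inRange(hsv,(H[0],130,60),(H[1],255,255))
    if col=="red": m|=cv2.inRange(hsv,(0,130,60),(6,255,255))
    k=np.zeros_like(m);x0,y0,x1,y1=roi;k[y0:y1,x0:x1]=m[y0:y1,x0:x1]
    n,l,st,c=cv2.connectedComponentsWithStats(k)
    return [(c[i].round(1).tolist(),st[i].tolist(),cv2.minAreaRect(np.argwhere(l==i)[:,::-1].astype(np.float32))) for i in range(1,n) if st[i,4]>=mn]
E
python3 - <<'E'
from h import *
S,D=[cv2.imread(f"pics/{n}0.png")[:,:,::-1].copy() for n in("scene","side")]
ps,pd=viewer.camera_params("scene"),viewer.camera_params("side")
for c in("blue","orange","green","red"):
    print(c,[b[:2] for b in blobs(S,c,(350,180,430,260))],[b[:2] for b in blobs(D,c,(270,270,360,350))])
print(tri(ps,(409,201),pd,(313,313)),tri(ps,(385,211),pd,(315,288)))
for uv in((287,321),(340,322)):print(onz(pd,uv,.07))
for uv in((288,186),(378,182)):print('screw side',onz(pd,uv,.055))
for uv in((152,270),(210,340)):print('screw scene',onz(ps,uv,.055))
E
```

```text
blue [([409.7, 199.6], [403, 191, 13, 20, 118])] [([313.0, 313.4], [305, 303, 17, 21, 333])]
orange [([384.5, 210.4], [378, 200, 14, 22, 241]), ([370.4, 238.1], [354, 222, 33, 32, 208])] [([315.0, 287.5], [307, 278, 17, 20, 331]), ([349.0, 314.5], [349, 310, 1, 10, 10]), ([312.9, 346.3], [281, 342, 66, 8, 314])]
green [([393.2, 196.9], [389, 195, 9, 5, 30])] [([340.7, 321.1], [334, 318, 14, 7, 86])]
red [] [([285.6, 319.1], [279, 316, 14, 7, 96])]
(array([ 0.48412192, -0.21825805,  0.08308585]), np.float64(0.0009359133317324034)) (array([ 0.48502318, -0.15296504,  0.08291154]), np.float64(0.0012052059541239656))
[ 0.44065715 -0.22450163  0.07      ]
[ 0.53022305 -0.22464933  0.07      ]
screw side [0.40585151 0.25640381 0.055     ]
screw side [0.62209626 0.28123422 0.055     ]
screw scene [0.60834392 0.29440931 0.055     ]
screw scene [0.40086422 0.27172146 0.055     ]
```

```bash
cat >> h.py <<'E'
def go(X,yaw,roll=np.pi,pitch=0,base=None):
    """deltas in tool axes from current pose to TCP X, tool pointing down"""
    s=monitor.observe();R0=Ro.from_euler('xyz',s["tool_rot"]);R1=Ro.from_euler('xyz',[roll,pitch,yaw])
    d=R0.inv().apply(np.array(X)-s["tool_pos"]);w=(R0.inv()*R1).as_rotvec(degrees=True)
    print("delta",d.round(4),"w",w.round(2),"t",round(s["time"],2),"tcp",s["tool_pos"].round(4),s["tool_rot"].round(4),"F",s["contact_force"].round(2),"op",round(s["opening"],4))
E
python3 - <<'E'
from h import *
pd=viewer.camera_params("side")
for uv in((240,440),(292,440),(290,252)):print(onz(pd,uv,0).round(3))
print(tri(viewer.camera_params("scene"),(409,201),pd,(313,313))[0]) 
print("bottle top",onz(pd,(261,318),.2).round(3))
go([.475,-.218,.27],0.0)
E
```

```text
[ 0.382 -0.409  0.   ]
[ 0.46  -0.407  0.   ]
[0.423 0.066 0.   ]
[ 0.48412192 -0.21825805  0.08308585]
bottle top [ 0.419 -0.358  0.2  ]
delta [ 0.346  -0.1331 -0.0436] w [-8.000e-02  1.000e-02  2.388e+01] t 0.1 tcp [ 0.2125 -0.4797  0.2261] [-3.1403e+00 -2.0000e-04  4.1680e-01] F [ 0.19 -0.62 -0.13] op 0.0919
```

move_arm([
  {"z": -0.06},
  {"z": -0.1},
  {"x": 0.06,"y": -0.02,"z": -0.1,"wz": 8},
  {"x": 0.346,"y": -0.133,"z": -0.09,"wz": 23.9,"hand": 0.45},
  {"x": 0.346,"y": -0.133,"z": -0.09,"wz": 23.9,"hand": 0.45},
  {"x": 0.346,"y": -0.133,"z": -0.09,"wz": 23.9,"hand": 0.45},
  {"x": 0.346,"y": -0.133,"z": -0.09,"wz": 23.9,"hand": 0.45},
  {"x": 0.346,"y": -0.133,"z": -0.09,"wz": 23.9,"hand": 0.45},
])

```text
schema error: expected keys x, y, z, wx, wy, wz, hand
```

move_arm([
  {"hand": 0.45},
  {"hand": 0.45},
])

```text
schema error: expected keys x, y, z, wx, wy, wz, hand
```

Run:
```python
from h import *
p=viewer.camera_params("wrist");im=viewer.read_camera("wrist");cv2.imwrite("pics/w1.png",im[:,:,::-1])
print(p)
for c in("blue","orange","green","red"):
    for b in blobs(im,c,(0,0,640,480),60):print(c,b,onz(p,b[0],.10)[:2].round(4),onz(p,b[0],.068)[:2].round(4))
go([.484,-.218,.22],0)
```

```text
{'camera_matrix': array([[423.27669593,   0.        , 320.88560339],
       [  0.        , 423.27669593, 244.53648924],
       [  0.        ,   0.        ,   1.        ]]), 'R': array([[ 0.40528233, -0.91418992, -0.00174158],
       [-0.88237355, -0.39167418,  0.26078393],
       [-0.23908817, -0.10415439, -0.96539562]]), 't': array([-0.52419228, -0.03270949,  0.38931379])}
delta [ 0.3542 -0.1294  0.0064] w [-0.07  0.   23.88] t 0.15 tcp [ 0.2125 -0.4798  0.2262] [-3.1405e+00 -2.0000e-04  4.1680e-01] F [-0.12  0.6   0.67] op 0.0916
```

View pics/w1.png

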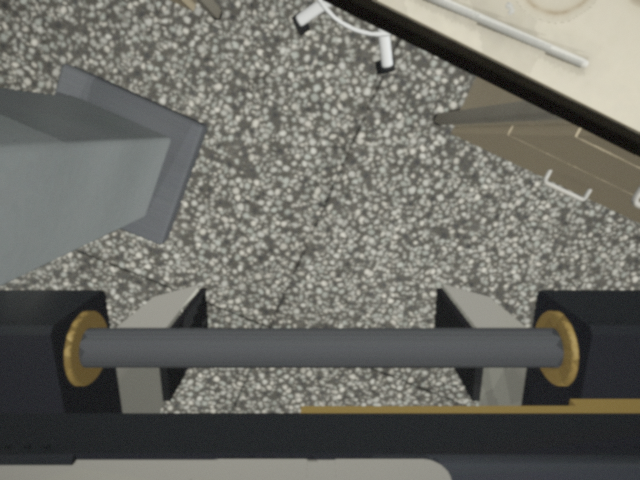

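That picture shows only the floor: the arm had not moved, because every row needs all seven keys. I'll resend the move.

move_arm([
  {"x": 0,"y": 0,"z": -0.06,"wx": 0,"wy": 0,"wz": 0,"hand": 0.45},
  {"x": 0,"y": 0,"z": -0.1,"wx": 0,"wy": 0,"wz": 0,"hand": 0.45},
  {"x": 0.06,"y": -0.02,"z": -0.1,"wx": 0,"wy": 0,"wz": 8,"hand": 0.45},
  {"x": 0.305,"y": -0.151,"z": -0.08,"wx": 0,"wy": 0,"wz": 23.9,"hand": 0.45},
  {"x": 0.305,"y": -0.151,"z": -0.08,"wx": 0,"wy": 0,"wz": 23.9,"hand": 0.45},
  {"x": 0.305,"y": -0.151,"z": -0.08,"wx": 0,"wy": 0,"wz": 23.9,"hand": 0.45},
  {"x": 0.305,"y": -0.151,"z": -0.08,"wx": 0,"wy": 0,"wz": 23.9,"hand": 0.45},
  {"x": 0.305,"y": -0.151,"z": -0.08,"wx": 0,"wy": 0,"wz": 23.9,"hand": 0.45},
])

```text
time: 1.15
tool_pos: [0.4314, -0.2159, 0.3064]
tool_rot: [-3.141, 0.0, 0.002]
contact_force: [-0.7, -0.9, -0.1]
opening: 0.0412
```

move_arm([
  {"x": 0,"y": 0,"z": 0,"wx": 0,"wy": 0,"wz": 0,"hand": 0.45},
  {"x": 0,"y": 0,"z": 0,"wx": 0,"wy": 0,"wz": 0,"hand": 0.45},
  {"x": 0,"y": 0,"z": 0,"wx": 0,"wy": 0,"wz": 0,"hand": 0.45},
])

```text
time: 1.52
tool_pos: [0.4297, -0.2195, 0.3067]
tool_rot: [3.141, 0.0, -0.002]
contact_force: [0.5, 0.6, 0.2]
opening: 0.0414
```

Run:
```python
from h import *
p=viewer.camera_params("wrist");im=viewer.read_camera("wrist");cv2.imwrite("pics/w2.png",im[:,:,::-1])
for c in("blue","orange","green","red"):
    for b in blobs(im,c,(0,0,640,480),60):print(c,b,onz(p,b[0],.10)[:2].round(4),onz(p,b[0],.068)[:2].round(4))
go([.484,-.218,.22],0)
```

```text
blue ([318.6, 148.2], [310, 131, 18, 35, 563], ((318.5, 148.0), (34.0, 17.0), 90.0)) [ 0.4851 -0.2176] [ 0.4838 -0.2174]
orange ([242.4, 146.7], [231, 129, 24, 37, 787], ((242.5, 147.0), (36.0, 23.0), 90.0)) [ 0.4865 -0.1537] [ 0.4853 -0.1479]
green ([319.4, 92.5], [312, 80, 15, 26, 341], ((319.0, 92.5), (25.0, 14.0), 90.0)) [ 0.5293 -0.2184] [ 0.5318 -0.2183]
red ([318.0, 198.3], [310, 186, 17, 25, 372], ((318.0, 198.0), (24.0, 16.0), 90.0)) [ 0.4428 -0.2169] [ 0.4378 -0.2167]
delta [ 0.0542 -0.0016  0.0868] w [ 0.01  0.   -0.13] t 1.57 tcp [ 0.4298 -0.2195  0.3068] [ 3.1414e+00  0.0000e+00 -2.2000e-03] F [-0.11  0.47  0.07] op 0.0411
```

View pics/w2.png

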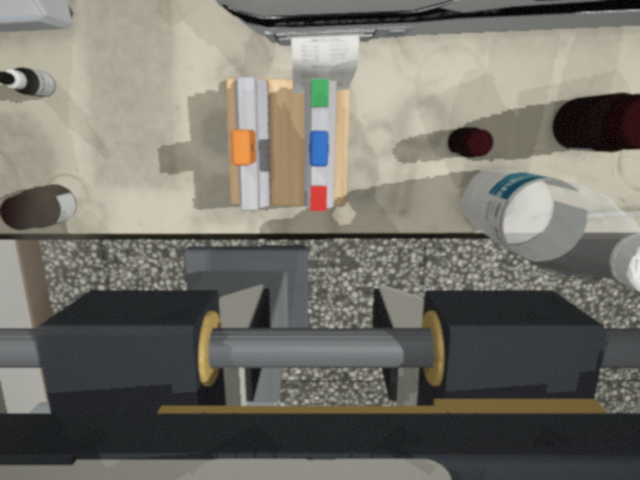

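The wrist view shows the coarse comb clearly: blue at (319,148), green at (319,92), red at (318,198). The comb centre works out at (0.485,-0.2175), handle height about 0.083, yaw about -1°. I'll measure the screw from above before grasping.

move_arm([
  {"x": 0.02,"y": -0.49,"z": 0.02,"wx": 0,"wy": 0,"wz": -6.3,"hand": 0.45},
  {"x": 0.02,"y": -0.49,"z": 0.02,"wx": 0,"wy": 0,"wz": -6.3,"hand": 0.45},
  {"x": 0.02,"y": -0.49,"z": 0.02,"wx": 0,"wy": 0,"wz": -6.3,"hand": 0.45},
  {"x": 0.02,"y": -0.49,"z": 0.02,"wx": 0,"wy": 0,"wz": -6.3,"hand": 0.45},
  {"x": 0.02,"y": -0.49,"z": 0.02,"wx": 0,"wy": 0,"wz": -6.3,"hand": 0.45},
  {"x": 0.02,"y": -0.49,"z": 0.02,"wx": 0,"wy": 0,"wz": -6.3,"hand": 0.45},
  {"x": 0.02,"y": -0.49,"z": 0.02,"wx": 0,"wy": 0,"wz": -6.3,"hand": 0.45},
  {"x": 0.02,"y": -0.49,"z": 0.02,"wx": 0,"wy": 0,"wz": -6.3,"hand": 0.45},
])

```text
time: 2.58
tool_pos: [0.4507, 0.2729, 0.2867]
tool_rot: [3.142, -0.0, 0.109]
contact_force: [-0.2, -0.9, -0.6]
opening: 0.0412
```

move_arm([
  {"x": 0,"y": 0,"z": 0,"wx": 0,"wy": 0,"wz": 0,"hand": 0.45},
  {"x": 0,"y": 0,"z": 0,"wx": 0,"wy": 0,"wz": 0,"hand": 0.45},
  {"x": 0,"y": 0,"z": 0,"wx": 0,"wy": 0,"wz": 0,"hand": 0.45},
  {"x": 0,"y": 0,"z": 0,"wx": 0,"wy": 0,"wz": 0,"hand": 0.45},
])

```text
time: 3.08
tool_pos: [0.4508, 0.2703, 0.287]
tool_rot: [3.142, -0.001, 0.108]
contact_force: [-0.5, 0.3, 0.2]
opening: 0.0414
```

Run:
```python
from h import *
import pickle
go([.484,-.218,.25],0)
p=viewer.camera_params("wrist");im=viewer.read_camera("wrist");cv2.imwrite("pics/w3.png",cv2.resize(im[:300,160:480,::-1],(640,600)))
np.save("w3.npy",im);pickle.dump(p,open("w3.pkl","wb"))
```

```text
delta [-0.0195  0.4891  0.037 ] w [ 0.   -0.03  6.17] t 3.08 tcp [0.4508 0.2703 0.287 ] [ 3.1415e+00 -5.0000e-04  1.0760e-01] F [-0.45  0.33  0.2 ] op 0.0414
```

View pics/w3.png

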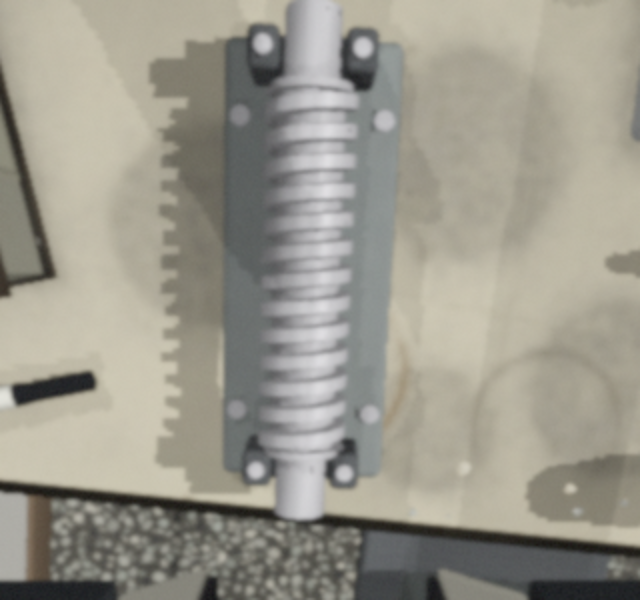

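The crop shows the screw in its V-rests. The plate corners are near (228,40), (402,44), (379,474) and (226,472), and there are about 12 bright crests between v=100 and v=440. Next I'll find the axis and groove phase.

Run:
```python
from h import *
import pickle
im=np.load("w3.npy");p=pickle.load(open("w3.pkl","rb"))
f=lambda u,v:(u/2+160,v/2)
C=[onz(p,f(*c),.012)[:2] for c in((228,40),(402,44),(379,474),(226,472))]
print("corners",np.round(C,4),"plate ctr",np.mean(C,0).round(4))
e=(C[0]+C[1]-C[2]-C[3])/2;print("plate yaw",np.arctan2(e[1],e[0]),np.linalg.norm(e))
# shaft ends centre columns and bolt heads
g=cv2.cvtColor(im,cv2.COLOR_RGB2GRAY).astype(np.float32)
a=onz(p,f(314,50),.045);b=onz(p,f(300,490),.045);d=(a-b)[:2];print("shaft yaw",np.arctan2(d[1],d[0]),a.round(4),b.round(4))
B=[onz(p,f(*c),.053)[:2] for c in((263,43),(363,47),(344,473),(256,470))];e=(B[0]+B[1]-B[2]-B[3])/2
print("bolts ctr",np.mean(B,0).round(4),np.arctan2(e[1],e[0]),np.linalg.norm(e))
# bolts colums -> axis
ctr=np.mean([np.mean(C,0),np.mean(B,0)],0)
for yaw in (np.arctan2(d[1],d[0]),):
    ax=np.array([np.cos(yaw),np.sin(yaw)]);nn=np.array([-ax[1],ax[0]])
    off=np.dot((a+b)[:2]/2-ctr,nn);c0=ctr+nn*off;print("c0",c0.round(4),"yaw",yaw,"off",off)
    s=np.arange(-80,80,.5)/1e3
    for z in(.0655,):
        prof=[]
        for t in np.linspace(-.003,.003,7):
            uv=np.array([proj(p,[*(c0+ax*si+nn*t),z]) for si in s],np.float32)
            prof.append(cv2.remap(g,uv[:,:1],uv[:,1:],cv2.INTER_CUBIC)[:,0])
        prof=np.mean(prof,0)
        for P in(11.5,12,12.5):
            m=abs(s)<.055;cc=np.sum((prof[m]-prof[m].mean())*np.exp(-2j*np.pi*s[m]*1e3/P));print(P,abs(cc),"bright crest at mm",np.round(-np.angle(cc)/2/np.pi*P,2))
        print(prof[110:211].round(0).astype(int).tolist())
```

```text
corners [[0.6138 0.3318]
 [0.6208 0.2516]
 [0.4159 0.2364]
 [0.4083 0.3166]] plate ctr [0.5147 0.2841]
plate yaw 0.07400298799517924 0.2057645537583385
shaft yaw 0.07071880561726246 [0.6067 0.2908 0.045 ] [0.4117 0.277  0.045 ]
bolts ctr [0.5149 0.2845] 0.0718250989792799 0.18438879248192613
c0 [0.5148 0.2843] yaw 0.07071880561726246 off -4.470394716858499e-05
11.5 632.0986418620713 bright crest at mm -2.9
12 1425.6859330208206 bright crest at mm -2.59
12.5 1459.4624955640513 bright crest at mm -2.65
[199, 193, 184, 171, 161, 159, 165, 172, 178, 181, 182, 180, 176, 173, 172, 178, 188, 197, 201, 203, 202, 202, 202, 201, 197, 190, 177, 163, 155, 157, 167, 175, 180, 181, 180, 178, 172, 167, 163, 167, 175, 183, 188, 189, 190, 190, 189, 187, 185, 178, 168, 158, 153, 159, 170, 176, 181, 183, 184, 182, 176, 168, 163, 166, 174, 182, 188, 190, 191, 190, 190, 189, 187, 181, 171, 161, 158, 165, 172, 179, 181, 181, 179, 174, 165, 155, 153, 161, 173, 185, 189, 191, 190, 190, 190, 189, 187, 179, 170, 164, 164]
```

Crest centres sit at s ≈ -2.5 + 12k mm along the axis from the stand centre (0.5148, 0.2843), at yaw 0.071. The target groove is therefore s = +3.5 mm. Now I'll go back and pick the comb.

move_arm([
  {"x": -0.0187,"y": 0.4887,"z": 0.08,"wx": 0,"wy": 0,"wz": 7.1,"hand": 0.45},
  {"x": -0.0187,"y": 0.4887,"z": 0.08,"wx": 0,"wy": 0,"wz": 7.1,"hand": 0.45},
  {"x": -0.0187,"y": 0.4887,"z": 0.08,"wx": 0,"wy": 0,"wz": 7.1,"hand": 0.45},
  {"x": -0.0187,"y": 0.4887,"z": 0.08,"wx": 0,"wy": 0,"wz": 7.1,"hand": 0.45},
  {"x": -0.0187,"y": 0.4887,"z": 0.08,"wx": 0,"wy": 0,"wz": 7.1,"hand": 0.45},
  {"x": -0.0187,"y": 0.4887,"z": 0.08,"wx": 0,"wy": 0,"wz": 7.1,"hand": 0.45},
  {"x": -0.0187,"y": 0.4887,"z": 0.08,"wx": 0,"wy": 0,"wz": 7.1,"hand": 0.45},
  {"x": -0.0187,"y": 0.4887,"z": 0.08,"wx": 0,"wy": 0,"wz": 7.1,"hand": 0.45},
])

```text
time: 4.12
tool_pos: [0.4849, -0.219, 0.2067]
tool_rot: [3.141, -0.001, -0.016]
contact_force: [0.7, 0.7, 0.1]
opening: 0.0414
```

move_arm([
  {"x": 0,"y": 0,"z": 0,"wx": 0,"wy": 0,"wz": 0,"hand": 0.45},
  {"x": 0,"y": 0,"z": 0,"wx": 0,"wy": 0,"wz": 0,"hand": 0.45},
  {"x": 0,"y": 0,"z": 0,"wx": 0,"wy": 0,"wz": 0,"hand": 0.45},
  {"x": 0,"y": 0,"z": 0,"wx": 0,"wy": 0,"wz": 0,"hand": 0.45},
])

```text
time: 4.62
tool_pos: [0.4856, -0.2152, 0.2072]
tool_rot: [3.141, -0.001, -0.013]
contact_force: [0.5, -0.7, 0.3]
opening: 0.0414
```

Run:
```python
from h import *
go([.4848,-.2175,.067],-.015)
```

```text
delta [-0.0008  0.0022  0.1402] w [ 0.02 -0.04  0.14] t 4.62 tcp [ 0.4856 -0.2152  0.2072] [ 3.1412e+00 -6.0000e-04 -1.2500e-02] F [ 0.48 -0.71  0.27] op 0.0414
```

move_arm([
  {"x": -0.0008,"y": 0.002,"z": 0.05,"wx": 0,"wy": 0,"wz": 0,"hand": 0.45},
  {"x": -0.0008,"y": 0.002,"z": 0.1,"wx": 0,"wy": 0,"wz": 0,"hand": 0.45},
  {"x": -0.0008,"y": 0.002,"z": 0.125,"wx": 0,"wy": 0,"wz": 0,"hand": 0.45},
  {"x": -0.0008,"y": 0.002,"z": 0.14,"wx": 0,"wy": 0,"wz": 0,"hand": 0.45},
  {"x": -0.0008,"y": 0.002,"z": 0.14,"wx": 0,"wy": 0,"wz": 0,"hand": 0.45},
  {"x": -0.0008,"y": 0.002,"z": 0.14,"wx": 0,"wy": 0,"wz": 0,"hand": 0.45},
  {"x": -0.0008,"y": 0.002,"z": 0.14,"wx": 0,"wy": 0,"wz": 0,"hand": 0.45},
])

```text
time: 5.5
tool_pos: [0.4852, -0.2187, 0.0679]
tool_rot: [3.14, -0.002, -0.014]
contact_force: [0.3, 0.1, 0.6]
opening: 0.041
```

move_arm([
  {"x": 0,"y": 0,"z": 0,"wx": 0,"wy": 0,"wz": 0,"hand": 0.3},
  {"x": 0,"y": 0,"z": 0,"wx": 0,"wy": 0,"wz": 0,"hand": 0.22},
  {"x": 0,"y": 0,"z": 0,"wx": 0,"wy": 0,"wz": 0,"hand": 0.05},
  {"x": 0,"y": 0,"z": 0,"wx": 0,"wy": 0,"wz": 0,"hand": 0.05},
  {"x": 0,"y": 0,"z": 0,"wx": 0,"wy": 0,"wz": 0,"hand": 0.05},
  {"x": 0,"y": 0,"z": 0,"wx": 0,"wy": 0,"wz": 0,"hand": 0.05},
], grip_force=25)

```text
time: 6.25
tool_pos: [0.4845, -0.2181, 0.0668]
tool_rot: [-3.141, -0.0, -0.014]
contact_force: [-0.4, 1.7, 3.0]
opening: 0.0155
```

move_arm([
  {"x": 0,"y": 0,"z": -0.01,"wx": 0,"wy": 0,"wz": 0,"hand": 0.05},
  {"x": 0,"y": 0,"z": -0.03,"wx": 0,"wy": 0,"wz": 0,"hand": 0.05},
  {"x": 0,"y": 0,"z": -0.06,"wx": 0,"wy": 0,"wz": 0,"hand": 0.05},
  {"x": 0,"y": 0,"z": -0.1,"wx": 0,"wy": 0,"wz": 0,"hand": 0.05},
  {"x": 0,"y": 0,"z": -0.15,"wx": 0,"wy": 0,"wz": 0,"hand": 0.05},
  {"x": 0,"y": 0,"z": -0.15,"wx": 0,"wy": 0,"wz": 0,"hand": 0.05},
  {"x": 0,"y": 0,"z": -0.15,"wx": 0,"wy": 0,"wz": 0,"hand": 0.05},
])

```text
time: 7.12
tool_pos: [0.4838, -0.2181, 0.2158]
tool_rot: [-3.141, 0.002, -0.014]
contact_force: [-0.2, 1.0, -4.7]
opening: 0.0162
```

Run:
```python
from h import *
p=viewer.camera_params("wrist");s=monitor.observe();im=viewer.read_camera("wrist");cv2.imwrite("pics/w4.png",im[:,:,::-1])
for c in("blue","green","red"):
    for b in blobs(im,c,(0,0,640,480),100):print(c,b)
# green pad corners at pad-top height = handle-15mm; express green pad pos relative to tool
R=Ro.from_euler('xyz',s["tool_rot"])
for b in blobs(im,"green",(150,0,480,400),200):
    for h in(.012,.015,.018):
        z=s["tool_pos"][2]+.016-.0+(-h)
        X=onz(p,b[0],z);print("green in tool",h,R.inv().apply(X-s["tool_pos"]).round(4))
ax=np.array([np.cos(.071),np.sin(.071)]);T=np.array([.5148,.2843])+.0035*ax
go([*T,.2],.071)
```

```text
blue ([320.6, 303.2], [296, 276, 50, 52, 2314], ((320.5, 301.5), (51.0, 49.0), 90.0))
blue ([320.9, 377.4], [297, 368, 48, 21, 913], ((320.5, 378.0), (20.0, 47.0), 90.0))
green ([320.6, 192.7], [301, 162, 40, 62, 2406], ((320.5, 192.5), (61.0, 39.0), 90.0))
red ([320.2, 396.9], [303, 389, 36, 16, 532], ((320.5, 396.5), (15.0, 35.0), 90.0))
green in tool 0.012 [ 0.0482 -0.0002 -0.0041]
green in tool 0.015 [ 0.0478 -0.0002 -0.0011]
green in tool 0.018 [ 0.0473 -0.0002  0.0019]
delta [ 0.0275 -0.5029  0.0158] w [-0.09  0.16 -4.89] t 7.17 tcp [ 0.4836 -0.2179  0.2152] [-3.1402e+00  2.8000e-03 -1.4400e-02] F [-0.02 -0.13 -4.21] op 0.0157
```

View pics/w4.png

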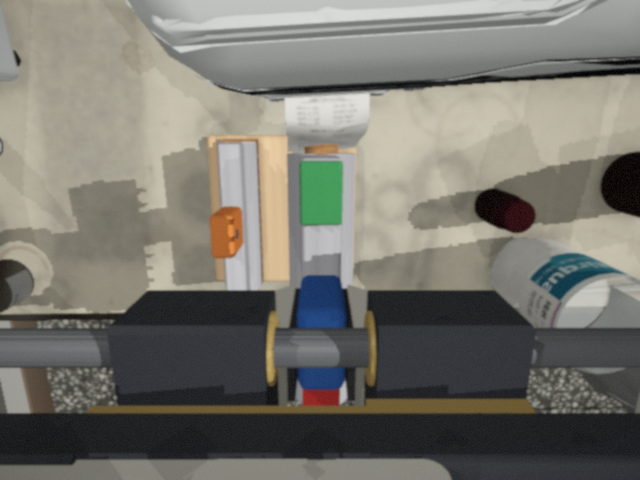

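The comb hangs straight in the fingers: green pad at (321,193) and red at (320,397). The green pad lies about 47.8 mm ahead, so the comb centre is within 1 mm of the tool. Carrying it over the screw.

move_arm([
  {"x": 0.005,"y": -0.05,"z": 0,"wx": 0,"wy": 0,"wz": 0,"hand": 0.05},
  {"x": 0.01,"y": -0.1,"z": 0,"wx": 0,"wy": 0,"wz": -1,"hand": 0.05},
  {"x": 0.015,"y": -0.15,"z": 0,"wx": 0,"wy": 0,"wz": -2,"hand": 0.05},
  {"x": 0.02,"y": -0.2,"z": 0,"wx": 0,"wy": 0,"wz": -3,"hand": 0.05},
  {"x": 0.025,"y": -0.25,"z": 0,"wx": 0,"wy": 0,"wz": -4,"hand": 0.05},
  {"x": 0.0275,"y": -0.3,"z": 0,"wx": 0,"wy": 0,"wz": -4.9,"hand": 0.05},
  {"x": 0.0275,"y": -0.35,"z": 0,"wx": 0,"wy": 0,"wz": -4.9,"hand": 0.05},
  {"x": 0.0275,"y": -0.4,"z": 0,"wx": 0,"wy": 0,"wz": -4.9,"hand": 0.05},
])

```text
time: 8.18
tool_pos: [0.5168, 0.1826, 0.2147]
tool_rot: [3.141, 0.004, 0.071]
contact_force: [0.6, -0.3, -3.8]
opening: 0.0161
```

move_arm([
  {"x": 0,"y": -0.04,"z": 0,"wx": 0,"wy": 0,"wz": 0,"hand": 0.05},
  {"x": 0,"y": -0.07,"z": 0,"wx": 0,"wy": 0,"wz": 0,"hand": 0.05},
  {"x": 0,"y": -0.09,"z": 0.01,"wx": 0,"wy": 0,"wz": 0,"hand": 0.05},
  {"x": 0,"y": -0.1,"z": 0.02,"wx": 0,"wy": 0,"wz": 0,"hand": 0.05},
  {"x": 0,"y": -0.1,"z": 0.02,"wx": 0,"wy": 0,"wz": 0,"hand": 0.05},
  {"x": 0,"y": -0.1,"z": 0.02,"wx": 0,"wy": 0,"wz": 0,"hand": 0.05},
  {"x": 0,"y": -0.1,"z": 0.02,"wx": 0,"wy": 0,"wz": 0,"hand": 0.05},
  {"x": 0,"y": -0.1,"z": 0.02,"wx": 0,"wy": 0,"wz": 0,"hand": 0.05},
])

```text
time: 9.18
tool_pos: [0.511, 0.2805, 0.1971]
tool_rot: [-3.142, -0.001, 0.07]
contact_force: [-0.1, 0.5, -3.7]
opening: 0.016
```

Run:
```python
from h import *
ax=np.array([np.cos(.071),np.sin(.071)]);T=np.array([.5148,.2843])+.0027*ax
go([*T,.11],.071)
```

```text
delta [ 0.0067 -0.0035  0.0871] w [-0.   -0.04 -0.04] t 9.18 tcp [0.511  0.2805 0.1971] [-3.1415e+00 -8.0000e-04  7.0400e-02] F [-0.05  0.47 -3.72] op 0.016
```

move_arm([
  {"x": 0.0067,"y": -0.0035,"z": 0.02,"wx": 0,"wy": 0,"wz": 0,"hand": 0.05},
  {"x": 0.0067,"y": -0.0035,"z": 0.05,"wx": 0,"wy": 0,"wz": 0,"hand": 0.05},
  {"x": 0.0067,"y": -0.0035,"z": 0.07,"wx": 0,"wy": 0,"wz": 0,"hand": 0.05},
  {"x": 0.0067,"y": -0.0035,"z": 0.08,"wx": 0,"wy": 0,"wz": 0,"hand": 0.05},
  {"x": 0.0067,"y": -0.0035,"z": 0.084,"wx": 0,"wy": 0,"wz": 0,"hand": 0.05},
  {"x": 0.0067,"y": -0.0035,"z": 0.084,"wx": 0,"wy": 0,"wz": 0,"hand": 0.05},
  {"x": 0.0067,"y": -0.0035,"z": 0.084,"wx": 0,"wy": 0,"wz": 0,"hand": 0.05},
  {"x": 0.0067,"y": -0.0035,"z": 0.084,"wx": 0,"wy": 0,"wz": 0,"hand": 0.05},
])

```text
time: 10.18
tool_pos: [0.5174, 0.2851, 0.1133]
tool_rot: [-3.141, -0.001, 0.071]
contact_force: [-0.8, 0.6, -3.3]
opening: 0.0159
```

Run:
```python
from h import *
ax=np.array([np.cos(.071),np.sin(.071)]);T=np.array([.5148,.2843])+.0027*ax
go([*T,.105],.071)
p=viewer.camera_params("wrist");im=viewer.read_camera("wrist");cv2.imwrite("pics/w5.png",im[:,:,::-1])
im=viewer.read_camera("side");cv2.imwrite("pics/s5.png",cv2.resize(im[130:230,270:400,::-1],(780,600),interpolation=cv2.INTER_CUBIC))
```

```text
delta [0.0001 0.0006 0.0083] w [-0.02 -0.07  0.02] t 10.18 tcp [0.5174 0.2851 0.1133] [-3.1413e+00 -1.2000e-03  7.1300e-02] F [-0.8   0.62 -3.26] op 0.0159
```

View pics/w5.png

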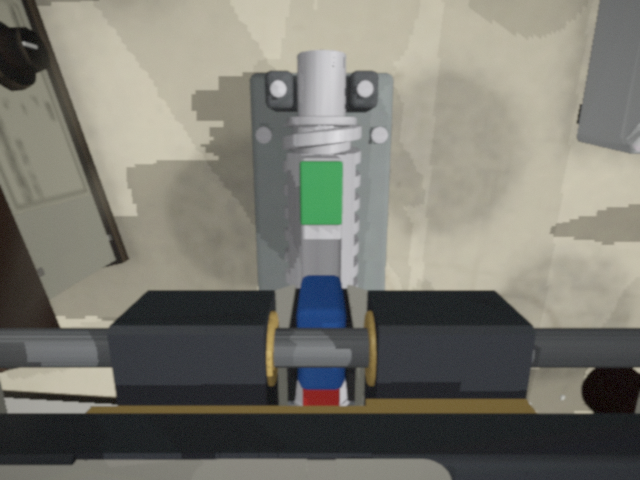

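The comb is centred over the screw and aligned with it, with the green pad at (321,192) on the axis line. Lowering gently.

move_arm([
  {"x": 0,"y": 0,"z": 0.002,"wx": 0,"wy": 0,"wz": 0,"hand": 0.05},
  {"x": 0,"y": 0,"z": 0.004,"wx": 0,"wy": 0,"wz": 0,"hand": 0.05},
  {"x": 0,"y": 0,"z": 0.006,"wx": 0,"wy": 0,"wz": 0,"hand": 0.05},
  {"x": 0,"y": 0,"z": 0.008,"wx": 0,"wy": 0,"wz": 0,"hand": 0.05},
  {"x": 0,"y": 0,"z": 0.008,"wx": 0,"wy": 0,"wz": 0,"hand": 0.05},
])

```text
time: 10.9
tool_pos: [0.5169, 0.2849, 0.1044]
tool_rot: [3.141, 0.0, 0.071]
contact_force: [-0.1, 1.6, -4.2]
opening: 0.0156
```

move_arm([
  {"x": 0,"y": 0,"z": 0.001,"wx": 0,"wy": 0,"wz": 0,"hand": 0.05},
  {"x": 0,"y": 0,"z": 0.002,"wx": 0,"wy": 0,"wz": 0,"hand": 0.05},
  {"x": 0,"y": 0,"z": 0.002,"wx": 0,"wy": 0,"wz": 0,"hand": 0.05},
])

```text
time: 11.28
tool_pos: [0.517, 0.2849, 0.1026]
tool_rot: [3.141, 0.0, 0.071]
contact_force: [0.2, 0.6, -3.1]
opening: 0.0158
```

Still free below the nominal crest height, so I'll keep going in 1 mm steps.

move_arm([
  {"x": 0,"y": 0,"z": 0.001,"wx": 0,"wy": 0,"wz": 0,"hand": 0.05},
  {"x": 0,"y": 0,"z": 0.002,"wx": 0,"wy": 0,"wz": 0,"hand": 0.05},
  {"x": 0,"y": 0,"z": 0.002,"wx": 0,"wy": 0,"wz": 0,"hand": 0.05},
])

```text
time: 11.65
tool_pos: [0.517, 0.2849, 0.1006]
tool_rot: [3.141, 0.0, 0.071]
contact_force: [0.7, -0.2, -4.0]
opening: 0.0159
```

move_arm([
  {"x": 0,"y": 0,"z": 0.001,"wx": 0,"wy": 0,"wz": 0,"hand": 0.05},
  {"x": 0,"y": 0,"z": 0.002,"wx": 0,"wy": 0,"wz": 0,"hand": 0.05},
  {"x": 0,"y": 0,"z": 0.002,"wx": 0,"wy": 0,"wz": 0,"hand": 0.05},
])

```text
time: 12.02
tool_pos: [0.517, 0.2849, 0.0986]
tool_rot: [3.141, 0.0, 0.071]
contact_force: [0.8, -0.7, -2.7]
opening: 0.016
```

move_arm([
  {"x": 0,"y": 0,"z": 0.0005,"wx": 0,"wy": 0,"wz": 0,"hand": 0.05},
  {"x": 0,"y": 0,"z": 0.001,"wx": 0,"wy": 0,"wz": 0,"hand": 0.05},
  {"x": 0,"y": 0,"z": 0.001,"wx": 0,"wy": 0,"wz": 0,"hand": 0.05},
])

```text
time: 12.4
tool_pos: [0.5171, 0.285, 0.0976]
tool_rot: [3.142, -0.0, 0.071]
contact_force: [0.2, 0.4, -3.7]
opening: 0.0159
```

move_arm([
  {"x": 0,"y": 0,"z": 0.0005,"wx": 0,"wy": 0,"wz": 0,"hand": 0.05},
  {"x": 0,"y": 0,"z": 0.001,"wx": 0,"wy": 0,"wz": 0,"hand": 0.05},
  {"x": 0,"y": 0,"z": 0.001,"wx": 0,"wy": 0,"wz": 0,"hand": 0.05},
])

```text
time: 12.78
tool_pos: [0.5172, 0.285, 0.0973]
tool_rot: [-3.142, -0.001, 0.071]
contact_force: [-3.3, -0.7, 3.5]
opening: 0.0158
```

Contact is at the fully meshed height, handle about 0.1135 m. I'll ease off and release.

move_arm([
  {"x": 0,"y": 0,"z": -0.0005,"wx": 0,"wy": 0,"wz": 0,"hand": 0.05},
  {"x": 0,"y": 0,"z": -0.0005,"wx": 0,"wy": 0,"wz": 0,"hand": 0.19},
  {"x": 0,"y": 0,"z": -0.0005,"wx": 0,"wy": 0,"wz": 0,"hand": 0.22},
  {"x": 0,"y": 0,"z": -0.0005,"wx": 0,"wy": 0,"wz": 0,"hand": 0.3},
  {"x": 0,"y": 0,"z": -0.0005,"wx": 0,"wy": 0,"wz": 0,"hand": 0.4},
  {"x": 0,"y": 0,"z": -0.0005,"wx": 0,"wy": 0,"wz": 0,"hand": 0.4},
], grip_force=6)

```text
time: 13.52
tool_pos: [0.5171, 0.285, 0.0972]
tool_rot: [3.142, -0.0, 0.071]
contact_force: [0.5, 0.1, 0.2]
opening: 0.0362
```

move_arm([
  {"x": 0,"y": 0,"z": -0.02,"wx": 0,"wy": 0,"wz": 0,"hand": 0.4},
  {"x": 0,"y": 0,"z": -0.06,"wx": 0,"wy": 0,"wz": 0,"hand": 0.4},
  {"x": -0.03,"y": 0,"z": -0.11,"wx": 0,"wy": 0,"wz": 0,"hand": 0.4},
  {"x": -0.06,"y": 0,"z": -0.12,"wx": 0,"wy": 0,"wz": 0,"hand": 0.4},
  {"x": -0.06,"y": 0,"z": -0.12,"wx": 0,"wy": 0,"wz": 0,"hand": 0.2},
  {"x": -0.06,"y": 0,"z": -0.12,"wx": 0,"wy": 0,"wz": 0,"hand": 0},
  {"x": -0.06,"y": 0,"z": -0.12,"wx": 0,"wy": 0,"wz": 0,"hand": 0},
  {"x": -0.06,"y": 0,"z": -0.12,"wx": 0,"wy": 0,"wz": 0,"hand": 0},
])

```text
time: 14.52
tool_pos: [0.4576, 0.2805, 0.2164]
tool_rot: [3.141, 0.001, 0.071]
contact_force: [0.9, 0.0, 0.1]
opening: 0.0019
```

Run:
```python
from h import *
p=viewer.camera_params("wrist");im=viewer.read_camera("wrist");cv2.imwrite("pics/w6.png",im[:,:,::-1])
P={}
for c,h in(("blue",.132),("green",.099),("red",.099)):
    for b in blobs(im,c,(150,0,480,400),200):print(c,b[1],b[2],onz(p,b[0],h).round(4));P.setdefault(c,onz(p,b[0],h))
d=P["green"]-P["red"];print(np.linalg.norm(d),np.arctan2(d[1],d[0]),(P["green"]+P["red"])/2)
go([*P["green"][:2],.115],.071)
im=viewer.read_camera("side");cv2.imwrite("pics/s6.png",cv2.resize(im[130:230,270:400,::-1],(780,600),interpolation=cv2.INTER_CUBIC))
```

```text
blue [307, 122, 27, 52, 1344] ((320.0, 147.5), (51.0, 26.0), 90.0) [0.5182 0.2854 0.132 ]
green [309, 47, 23, 40, 892] ((320.0, 66.5), (39.0, 22.0), 90.0) [0.564  0.2887 0.099 ]
red [309, 202, 23, 34, 754] ((320.0, 218.5), (33.0, 22.0), 90.0) [0.4711 0.282  0.099 ]
0.09312551152896507 0.0728643562102945 [0.51756109 0.28534631 0.099     ]
delta [ 0.1069 -0.0007  0.1014] w [ 0.03  0.06 -0.01] t 14.57 tcp [0.4575 0.2805 0.2165] [3.1411e+00 1.0000e-03 7.0800e-02] F [-0.22 -0.21 -0.39] op 0.0012
```

View pics/s6.png

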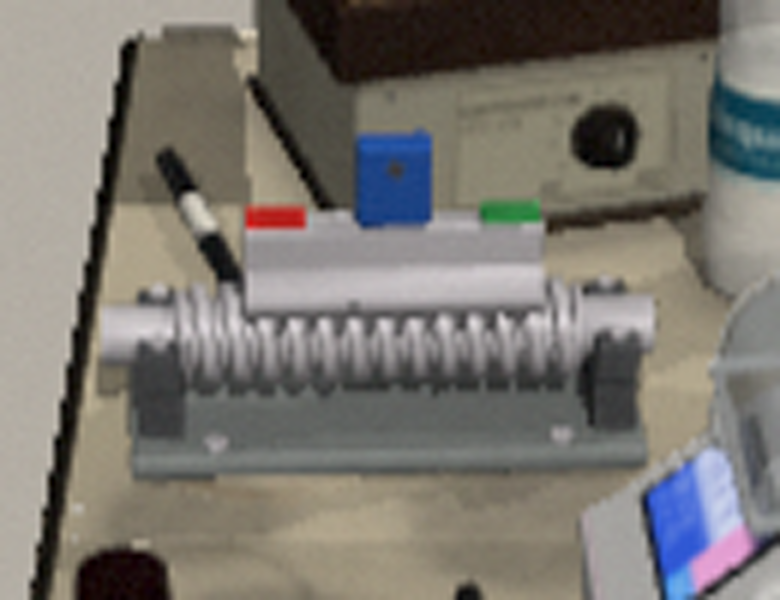

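The comb sits level and meshed on the screw, with red at (275,217), green at (510,211) and blue upright. The gripper is closed, so I'll move above the green pad.

move_arm([
  {"x": 0.05,"y": 0,"z": 0.0,"wx": 0,"wy": 0,"wz": 0,"hand": 0},
  {"x": 0.09,"y": -0.0007,"z": 0,"wx": 0,"wy": 0,"wz": 0,"hand": 0},
  {"x": 0.107,"y": -0.0007,"z": 0.03,"wx": 0,"wy": 0,"wz": 0,"hand": 0},
  {"x": 0.107,"y": -0.0007,"z": 0.08,"wx": 0,"wy": 0,"wz": 0,"hand": 0},
  {"x": 0.107,"y": -0.0007,"z": 0.105,"wx": 0,"wy": 0,"wz": 0,"hand": 0},
  {"x": 0.107,"y": -0.0007,"z": 0.109,"wx": 0,"wy": 0,"wz": 0,"hand": 0},
  {"x": 0.107,"y": -0.0007,"z": 0.109,"wx": 0,"wy": 0,"wz": 0,"hand": 0},
  {"x": 0.107,"y": -0.0007,"z": 0.109,"wx": 0,"wy": 0,"wz": 0,"hand": 0},
])

```text
time: 15.62
tool_pos: [0.5648, 0.2893, 0.1099]
tool_rot: [-3.141, -0.003, 0.071]
contact_force: [-0.4, 0.6, -0.4]
opening: 0.0004
```

Run:
```python
from h import *
go([.564,.2887,.099],.071)
```

```text
delta [-0.0009  0.0006  0.0109] w [-0.04 -0.16  0.02] t 15.62 tcp [0.5648 0.2893 0.1099] [-3.1409e+00 -2.9000e-03  7.1300e-02] F [-0.38  0.58 -0.41] op 0.0004
```

move_arm([
  {"x": 0,"y": 0,"z": 0.003,"wx": 0,"wy": 0,"wz": 0,"hand": 0},
  {"x": 0,"y": 0,"z": 0.006,"wx": 0,"wy": 0,"wz": 0,"hand": 0},
  {"x": 0,"y": 0,"z": 0.007,"wx": 0,"wy": 0,"wz": 0,"hand": 0},
  {"x": 0,"y": 0,"z": 0.007,"wx": 0,"wy": 0,"wz": 0,"hand": 0},
])

```text
time: 16.12
tool_pos: [0.5638, 0.289, 0.1011]
tool_rot: [3.141, 0.0, 0.071]
contact_force: [-0.2, 0.4, 0.7]
opening: 0.0009
```

move_arm([
  {"x": 0,"y": 0,"z": 0.0007,"wx": 0,"wy": 0,"wz": 0,"hand": 0},
  {"x": 0,"y": 0,"z": 0.0015,"wx": 0,"wy": 0,"wz": 0,"hand": 0},
  {"x": 0,"y": 0,"z": 0.0015,"wx": 0,"wy": 0,"wz": 0,"hand": 0},
])

```text
time: 16.5
tool_pos: [0.5639, 0.289, 0.0996]
tool_rot: [3.141, 0.0, 0.071]
contact_force: [0.3, -0.2, -0.1]
opening: 0.0003
```

move_arm([
  {"x": 0,"y": 0,"z": 0.0005,"wx": 0,"wy": 0,"wz": 0,"hand": 0},
  {"x": 0,"y": 0,"z": 0.001,"wx": 0,"wy": 0,"wz": 0,"hand": 0},
  {"x": 0,"y": 0,"z": 0.001,"wx": 0,"wy": 0,"wz": 0,"hand": 0},
])

```text
time: 16.88
tool_pos: [0.564, 0.2891, 0.0991]
tool_rot: [-3.142, -0.001, 0.071]
contact_force: [-0.8, 0.0, 3.8]
opening: 0.0005
```

move_arm([
  {"x": 0,"y": 0,"z": 0.0004,"wx": 0,"wy": 0,"wz": 0,"hand": 0},
  {"x": 0,"y": 0,"z": 0.0004,"wx": 0,"wy": 0,"wz": 0,"hand": 0},
  {"x": 0,"y": 0,"z": 0.0004,"wx": 0,"wy": 0,"wz": 0,"hand": 0},
  {"x": 0,"y": 0,"z": 0.0004,"wx": 0,"wy": 0,"wz": 0,"hand": 0},
  {"x": 0,"y": 0,"z": 0.0004,"wx": 0,"wy": 0,"wz": 0,"hand": 0},
])

```text
time: 17.5
tool_pos: [0.5641, 0.2891, 0.099]
tool_rot: [-3.141, -0.001, 0.071]
contact_force: [-1.0, -0.9, 6.0]
opening: 0.0004
```

move_arm([
  {"x": 0,"y": 0,"z": -0.02,"wx": 0,"wy": 0,"wz": 0,"hand": 0},
  {"x": 0,"y": 0,"z": -0.055,"wx": 0,"wy": 0,"wz": 0,"hand": 0},
  {"x": -0.04,"y": 0,"z": -0.06,"wx": 0,"wy": 0,"wz": 0,"hand": 0},
  {"x": -0.093,"y": 0,"z": -0.06,"wx": 0,"wy": 0,"wz": 0,"hand": 0},
  {"x": -0.0935,"y": 0,"z": -0.06,"wx": 0,"wy": 0,"wz": 0,"hand": 0},
  {"x": -0.0935,"y": 0,"z": -0.03,"wx": 0,"wy": 0,"wz": 0,"hand": 0},
  {"x": -0.0935,"y": 0,"z": -0.01,"wx": 0,"wy": 0,"wz": 0,"hand": 0},
  {"x": -0.0935,"y": 0,"z": -0.01,"wx": 0,"wy": 0,"wz": 0,"hand": 0},
])

```text
time: 18.5
tool_pos: [0.4705, 0.282, 0.1069]
tool_rot: [3.14, 0.003, 0.071]
contact_force: [0.2, 0.4, 0.2]
opening: 0.0003
```

Run:
```python
from h import *
go([.471,.282,.099],.071)
```

```text
delta [0.0005 0.     0.0079] w [ 0.06  0.15 -0.  ] t 18.5 tcp [0.4705 0.282  0.1069] [3.1405e+00 2.6000e-03 7.1000e-02] F [0.22 0.44 0.2 ] op 0.0003
```

The green press held 4 to 6 N for 0.6 s with no movement. Now the red pad.

move_arm([
  {"x": 0,"y": 0,"z": 0.004,"wx": 0,"wy": 0,"wz": 0,"hand": 0},
  {"x": 0,"y": 0,"z": 0.007,"wx": 0,"wy": 0,"wz": 0,"hand": 0},
  {"x": 0,"y": 0,"z": 0.008,"wx": 0,"wy": 0,"wz": 0,"hand": 0},
  {"x": 0,"y": 0,"z": 0.0085,"wx": 0,"wy": 0,"wz": 0,"hand": 0},
  {"x": 0,"y": 0,"z": 0.009,"wx": 0,"wy": 0,"wz": 0,"hand": 0},
  {"x": 0,"y": 0,"z": 0.009,"wx": 0,"wy": 0,"wz": 0,"hand": 0},
])

```text
time: 19.25
tool_pos: [0.4707, 0.2824, 0.0993]
tool_rot: [3.142, -0.0, 0.071]
contact_force: [-0.2, 0.0, -0.9]
opening: 0.0
```

move_arm([
  {"x": 0,"y": 0,"z": 0.0005,"wx": 0,"wy": 0,"wz": 0,"hand": 0},
  {"x": 0,"y": 0,"z": 0.0008,"wx": 0,"wy": 0,"wz": 0,"hand": 0},
  {"x": 0,"y": 0,"z": 0.0008,"wx": 0,"wy": 0,"wz": 0,"hand": 0},
])

```text
time: 19.62
tool_pos: [0.4707, 0.2825, 0.0991]
tool_rot: [-3.141, -0.0, 0.071]
contact_force: [-2.2, -0.7, 5.1]
opening: 0.0006
```

move_arm([
  {"x": 0,"y": 0,"z": 0.0002,"wx": 0,"wy": 0,"wz": 0,"hand": 0},
  {"x": 0,"y": 0,"z": 0.0002,"wx": 0,"wy": 0,"wz": 0,"hand": 0},
  {"x": 0,"y": 0,"z": 0.0002,"wx": 0,"wy": 0,"wz": 0,"hand": 0},
  {"x": 0,"y": 0,"z": 0.0002,"wx": 0,"wy": 0,"wz": 0,"hand": 0},
])

```text
time: 20.12
tool_pos: [0.4707, 0.2825, 0.099]
tool_rot: [-3.141, -0.001, 0.071]
contact_force: [-1.4, -0.4, 6.2]
opening: 0.0005
```

move_arm([
  {"x": 0,"y": 0,"z": -0.02,"wx": 0,"wy": 0,"wz": 0,"hand": 0},
  {"x": 0,"y": 0,"z": -0.07,"wx": 0,"wy": 0,"wz": 0,"hand": 0},
  {"x": -0.02,"y": 0,"z": -0.12,"wx": 0,"wy": 0,"wz": 0,"hand": 0},
  {"x": -0.02,"y": 0,"z": -0.12,"wx": 0,"wy": 0,"wz": 0,"hand": 0},
  {"x": -0.02,"y": 0,"z": -0.12,"wx": 0,"wy": 0,"wz": 0,"hand": 0},
  {"x": -0.02,"y": 0,"z": -0.12,"wx": 0,"wy": 0,"wz": 0,"hand": 0},
])

```text
time: 20.88
tool_pos: [0.4503, 0.2806, 0.2167]
tool_rot: [3.14, 0.003, 0.071]
contact_force: [0.1, -0.3, -1.0]
opening: 0.0007
```

Run:
```python
from h import *
p=viewer.camera_params("wrist");im=viewer.read_camera("wrist");P={}
for c in("green","red"):
    for b in blobs(im,c,(150,0,480,400),200):P[c]=onz(p,b[0],.099);print(c,P[c].round(4))
im=viewer.read_camera("side");cv2.imwrite("pics/s7.png",im[120:360,220:540,::-1].repeat(2,0).repeat(2,1))
```

```text
green [0.5641 0.2887 0.099 ]
red [0.4713 0.2821 0.099 ]
```

View pics/s7.png

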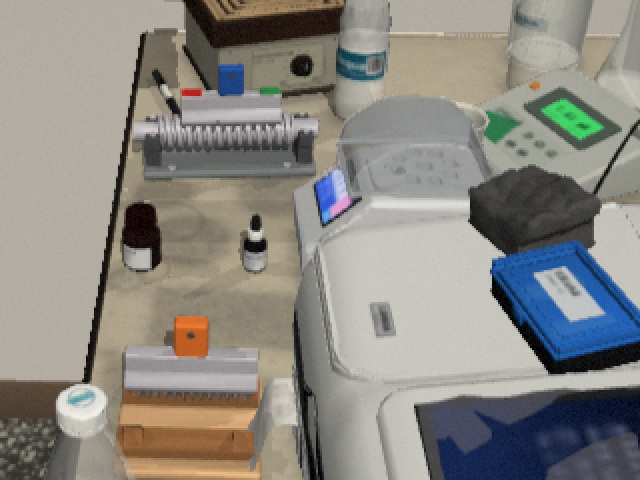

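The coarse comb is seated and upright on the screw. The orange comb is still on its rack and both bottles are in place.

```bash
python3 -c "
from cell import robot;print(robot.hand_in())"
```

```text
the job is handed in; nothing more can be done
None
```

The coarse comb is seated on the feed screw with its teeth fully in the grooves, and I handed the job in at about 21 s. Hand-in gives no verdict, so the results below are from my own checks.

- **Placing:** I lifted the comb off its rack and lowered it near the middle of the screw. Contact came at a handle height of about 113.5 mm, against 114 mm for fully meshed and 121 mm for resting on the crests. I let go there without a drop.
- **Pressing:** With the fingers closed I pressed the green pad and then the red pad, each at about 4 to 6 N for a little over half a second. Both pads met the fingers at the same height (99.0–99.1 mm), so there was no rocking.
- **Last look:** The pads were within 0.3 mm of where they had been before pressing. The comb was upright and the gripper clear. The orange comb was still on its rack and the bottles looked unmoved.

Two things went less than perfectly. My first move call was refused for missing keys and moved nothing. The measured gap between the pads came out at 93.1 mm instead of 94 mm, which is within the camera calibration.

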